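# Screw the lid onto the cheese shaker and set its dial

## Task

Put the blue lid on the yellow cheese shaker: turn it backwards (counter-clockwise from above) until you feel the thread drop in, then screw it down clockwise until it is fully home. Leave the lid's dial with its window over the small sprinkle holes, and do not disturb the things standing around.

Things in the scene. Friction and masses are not known exactly. Their poses are not given: they have to be found in the camera images.
- mouth (a point): Centre of the yellow shaker's open mouth, at rim height, 165 mm above the table. The canister is 66 mm across; its rubber suction foot (84 mm across) holds it fast: it neither slides nor turns. The neck, 46 mm across, rises 33 mm above the shoulder. Lid screwed fully home: lid_c is 10 mm below this point. This point's axes do not tell how the thread is turned about the neck: find it by touch.
- thread (a point): Point on the neck's axis 8 mm below the rim, at the height of the threads' high ends. Outside the neck, 56 mm across, run three equal threads 120 degrees apart. Each runs 80 degrees clockwise (seen from above), falling 6 mm (4.3 mm per rad), to an upright stop rib that also stands above the thread. Between a rib and the next thread's high end is an open entry.
- lid_c (a point): Centre of the blue lid's ribbed skirt, half-way up; z up. Right way up; skirt 64 mm across, 30 mm tall, about 160 g, 46 mm with dial. Set on the neck it mostly lands with its lugs on the threads: this point 0 to 7 mm above the rim. Turned clockwise there it meets the ribs: a false stop. Turned counter-clockwise by up to 85 degrees it climbs 4.3 mm per rad, then drops 10 mm through the entries.
- lugs (a point): Centre of the ring of three lugs, 120 degrees apart, 4.4 mm thick, inside the lid's skirt, 3.5 mm above its lower edge; they clear the neck by 1 mm. An entry admits a lug over 20 degrees. Dropped in, lid_c is 4.5 mm below the rim. Clockwise from there, 75 to 100 degrees, the lid sinks 6 mm more until the lugs meet the ribs: home. Play 1.5 mm. A lug may also stand on a rib's narrow top.
- dial (a joint): The round white dial, 55 mm across, on the lid's roof, in rad: grows as the dial is turned clockwise seen from above, stops at 0 and 2.6, stays where it is left (0.02 N m of friction). At 0 its window stands over the closed part of the roof, at 1.2 centrally over the cluster of small sprinkle holes, at 2.4 over the large dark pouring slot.
- bar (a point): Centre of the dial's upright white finger bar, on the lid's axis, 25 mm above lid_c. The bar is 44 mm long along this point's y axis, 8 mm wide along its x axis, and stands 13 mm above the dial's face (6.5 mm above and below this point). The dial's window lies on this point's +x side, 14 to 25 mm from the axis.
- tin_2: A bystander: low tin, 75 mm across, 58 mm tall, origin at the centre of its underside.
- timer: A bystander: red and white kitchen timer, 57 mm across, 36 mm tall, origin at the centre of its underside.
- tape_2: A bystander: roll of brown tape lying flat, 92 mm across, 48 mm tall, origin at the centre of its underside.
- peeler_1: A bystander: green-handled peeler lying flat, 170 mm long, origin at the centre of its underside.

How it is judged:
On the way, in this order (a step that is already met when the one before it is completed fails the run):
1. the lid has dropped into the thread: centred on the neck, level, its middle at least 2.5 mm below the rim (z of lid_c in the frame of mouth below -0.0025 m and horizontal distance between lid_c and mouth below 0.004 m and angle between lid_c's own z axis and vertical below 0.08 rad), for 0.1 s.
2. the lid is screwed fully home: its middle at least 8.5 mm below the rim (z of lid_c in the frame of mouth below -0.0085 m and horizontal distance between lid_c and mouth below 0.004 m), for 0.1 s.
At the end, for the whole second after the job is handed in: The lid sits level on the shaker, screwed fully home (its middle 8.5 mm or more below the rim, within 4 mm of the neck's axis, tilted less than 0.06 rad), and the dial reads 1.2 within 0.17 rad, its window over the small holes (all of step 2 and z of lid_c in the frame of mouth above -0.013 m and angle between lid_c's own z axis and vertical below 0.06 rad and value of joint dial between 1.03 and 1.37 rad); the robot touches nothing.
It fails at once if a bystander is moved by more than 30 mm (distance of any of tin_2, timer, tape_2, peeler_1 from where it was at the start of the episode above 0.03 m).
It also fails if it takes over 67 s, if anything falls off the work surface, if the arm or the gripper's body presses on something with over 40 N, if the wrist force passes 120 N, or if a joint passes its speed limit or range.

## Robot

A 6-joint arm with a two-finger parallel gripper is mounted at the origin on a cart in front of the work surface, level with it; the furniture and walls round the work are solid. World frame = base frame: x ahead of the robot, y to its left, z up, the work surface at z = 0. Lengths are in m, angles in rad, forces in N, time in s.
With the tool pointing down it reaches from about 0.3 to 0.875 m from the base axis. Payload 6.4 kg.
Tool frame: the origin (TCP) lies at the centre of the arm's flange, where the gripper is bolted on; the fingertips stand 173 mm ahead of it and the grasp point (between the pads) lies 155 mm ahead of it; z points along the fingers, x is the direction in which the jaws open and shut, and the axes are right-handed (so a half turn about z gives the same grasp; the last joint's range is limited). The gripper opens to 85 mm and grips with 20 to 120 N. Pads are 22 mm wide; open, the fingers measure 114 mm over their backs; the gripper's body (76 mm by 85 mm) begins 54 mm behind the grasp point. The pads swing forward as they close: fully open they stand 13 mm farther back than shut.
Start: joints at [1.012, 0.181, 1.607, -0, 1.354, -0.206], TCP at [0.199, 0.54, 0.405] pointing down, gripper open.
Joint ranges: [-2.99, 2.99], [-0.89, 2.07], [0.3, 2.58], [-1.14, 4.28], [0, 2.63], [-3.12, 3.12]. Speed limits (rad/s): [2.57, 2.57, 3.01, 3.14, 3.14, 3.14].

## Interface

Orientations are given as a unit quaternion [w, x, y, z].
In Python, from bench import ctrl gives the robot as it stands. The module is installed in compiled form; this text tells all that it offers.
- The arm moves only by the tool move_arm, never from a script. Its argument "moves" is a list of rows, each an object of numbers: "gripper": the opening in per cent of the stroke, from 0 (shut) to 100 (fully open); "x", "y", "z": the shift along the tool's x, y, z in cm; "roll": the turn about the tool's z in degrees. In form: [{"gripper": .., "x": .., "y": .., "z": .., "roll": ..}, ...]. A call has 1 to 5 rows; each row shifts and turns the commanded pose from where the row before left it, along the tool's axes as they then stand; what a row does not reach is not made up. A row lasts 1/8 s, in which the tool goes at most 62.5 mm and 10.7 degrees, less where a joint would pass 70% of its speed; a pose out of reach is approached as far as the arm can. A call is refused whole if a number of a shift passes 6.25 or a number of a turn 10.7, either way. A call with a gripper value outside its range is refused whole. The fingers move at their own pace and stop on an object; the grip force is fixed at half the most. Time passes only in rows, so rows that do not move let the fingers close. It gives the time, the measured TCP pose, the force and the opening at its end, in the units of the state.
- ctrl.get_obs(): the state, without advancing time (a new reading comes with each control period).
- ctrl.camera(name): name is "scene" or "top" or "wrist"; returns a dict with "img" (420x560x3 uint8, red, green, blue), "fx", "fy", "cx", "cy" (pixels), "D" ([k1, k2, p1, p2, k3] as OpenCV has them; the pictures are not rectified), "world_from_camera" (4x4, takes a point from camera to world coordinates); the wrist camera has in their place "tool_from_camera" (4x4, takes a point from camera to tool coordinates, whose origin is the TCP and whose axes are the tool frame's). Camera axes: x right, y up, looking along -z (the intrinsics and any distortion apply to the point x, -y, -z); pixel columns grow to the right and rows downward; lengths in m; the calibration is good to about 2 mm. A picture is of the moment at which its call begins: read the wrist's pose just before it. There is no depth.
- ctrl.hand_in(): hands the job in, once; it reports no verdict.
The state is a dict: "time_s": time; "q": joint angles; "dq": joint speeds; "joint_efforts": joint torques, N m; "eef_pos": TCP position; "eef_rot": TCP orientation; "wrist_force": force on the tool from outside, world axes, zero at the start; "torque": the same for the moment, N m; "opening": opening from 0.0 (shut) to 1.0 (fully open).
Only numpy, scipy, OpenCV 4.12 (cv2) and the standard library are available. Lean on these libraries where they do the work, as an engineer would, in place of code of your own. Each camera call takes 0.05 s, during which the arm holds its last target. There are 200 camera calls.

## Working session

There is one attempt and no reset: what is moved stays moved. The work goes in short steps, Python scripts to look and compute and a tool call to move; the robot and the scene stay as the last step left them, time stands still between calls to the robot, and variables do not carry over. Pictures are saved under pics/ and viewed, about 8 in all and at most 12, crops included, and the job is handed in when it is done.

Besides the shell and the picture viewer there is one more tool, called in YAML: its name, and indented under it one key for each argument. move_arm: Moves the arm, as the interface text tells. Its arguments: {"type":"object","properties":{"moves":{"type":"array","items":{"type":"object","properties":{"gripper":{"type":"number"},"x":{"type":"number"},"y":{"type":"number"},"z":{"type":"number"},"roll":{"type":"number"}}}}},"required":["moves"]}

```bash
mkdir -p pics
cat > h.py <<'E'
import numpy as np, cv2
from bench import ctrl
from scipy.spatial.transform import Rotation as R
def cam(n):
    o=ctrl.get_obs(); c=ctrl.camera(n)
    if n=="wrist":
        T=np.eye(4); w,x,y,z=o['eef_rot']; T[:3,:3]=R.from_quat([x,y,z,w]).as_matrix(); T[:3,3]=o['eef_pos']
        c['world_from_camera']=T@np.array(c['tool_from_camera'])
    return c
def save(c,n): cv2.imwrite('pics/'+n,c['img'][:,:,::-1])
def K(c): return np.array([[c['fx'],0,c['cx']],[0,c['fy'],c['cy']],[0,0,1.]])
def ray(c,u,v):
    p=cv2.undistortPoints(np.array([[[u,v]]],float),K(c),np.array(c['D'],float))[0,0]
    W=np.array(c['world_from_camera']); return W[:3,3],W[:3,:3]@np.array([p[0],-p[1],-1])
def onz(c,u,v,z):
    o,d=ray(c,u,v); return o+d*(z-o[2])/d[2]
def proj(c,P):
    W=np.linalg.inv(np.array(c['world_from_camera'])); q=W[:3,:3]@np.array(P)+W[:3,3]
    return cv2.projectPoints(np.array([[q[0],-q[1],-q[2]]]),np.zeros(3),np.zeros(3),K(c),np.array(c['D'],float))[0].ravel()
def st():
    o=ctrl.get_obs(); w,x,y,z=o['eef_rot']
    print(round(o['time_s'],2),np.round(o['eef_pos'],4),np.round(R.from_quat([x,y,z,w]).as_matrix()[:,0],3),np.round(o['wrist_force'],1),np.round(o['torque'],2),o['opening'],np.round(o['q'],2))
E
python3 - <<'E'
from h import *
st()
a=cam('scene');b=cam('top')
cv2.imwrite('pics/s.png',cv2.resize(a['img'][:,:,::-1],(800,600)));cv2.imwrite('pics/t.png',cv2.resize(b['img'][:,:,::-1],(800,600)))
for c in(a,b): print(np.round(c['world_from_camera'],3).tolist(),c['fx'],c['D'])
E
```

```text
0.0 [0.1985 0.5394 0.4038] [ 0.346  0.938 -0.002] [ 0.1 -0.5 -0.4] [ 0.01 -0.02 -0.02] 0.9997455109522334 [ 1.01  0.18  1.61  0.    1.35 -0.21]
[[-0.882, -0.31, 0.355, 0.889], [0.471, -0.607, 0.64, 0.73], [0.017, 0.732, 0.682, 0.894], [0.0, 0.0, 0.0, 1.0]] 516.5686109767128 [-0.1508351  0.         0.         0.         0.       ]
[[0.028, 0.999, -0.044, 0.438], [-1.0, 0.028, -0.0, -0.002], [0.001, 0.044, 0.999, 1.199], [0.0, 0.0, 0.0, 1.0]] 409.1132637838738 [0.00156436 0.         0.         0.         0.        ]
```

View pics/t.png

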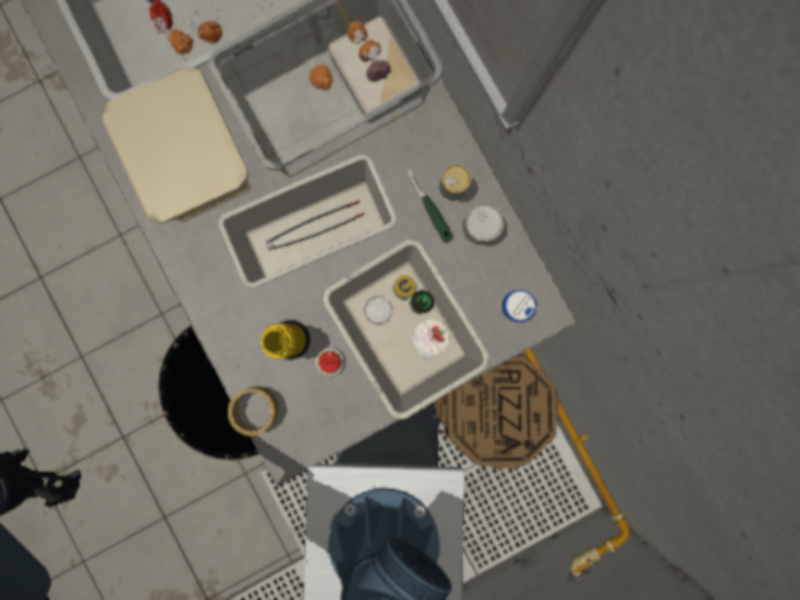

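View pics/s.png

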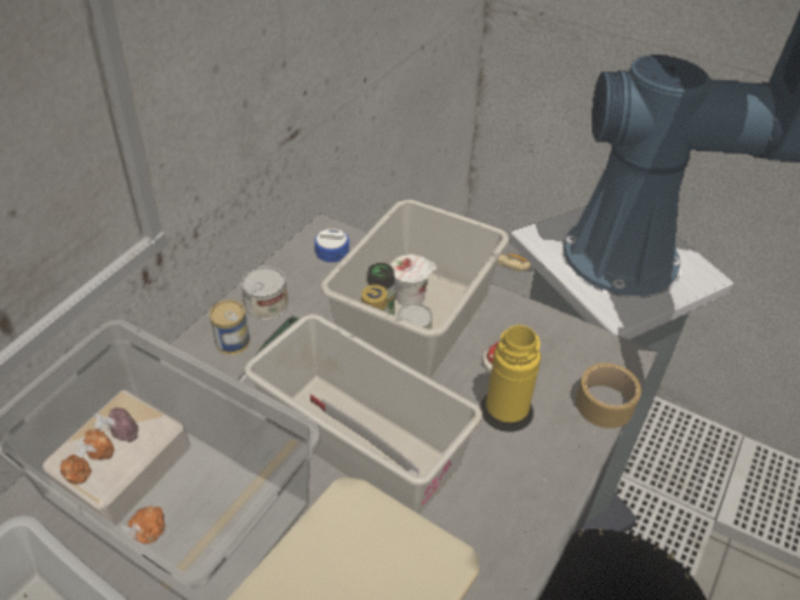

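The top view shows the lid at (519,306), the shaker's mouth at about (275,342), the timer at (330,362) and the tape at (252,411), all in 800 px scale. A tall bin stands between the lid and the shaker.

Run:
```python
from h import *
from scipy.optimize import least_squares
def tri(L):
    A=0;B=0
    for o,d in L:
        d=d/np.linalg.norm(d);M=np.eye(3)-np.outer(d,d);A=A+M;B=B+M@o
    X=np.linalg.solve(A,B);return X,[np.linalg.norm((np.eye(3)-np.outer(d,d)/(d@d))@(X-o)) for o,d in L]
for n in('scene','top'):
    c=cam(n);h=cv2.cvtColor(c['img'],cv2.COLOR_RGB2HSV)
    for nm,lo,hi in(('blue',(105,120,50),(125,255,255)),('yel',(22,150,60),(32,255,255))):
        m=cv2.inRange(h,lo,hi);N,l,s,ce=cv2.connectedComponentsWithStats(m)
        for i in range(1,N):
            if s[i,4]>60: print(n,nm,s[i],np.round(ce[i],1), np.round(onz(c,s[i,0]+s[i,2]/2,s[i,1]+s[i,3]/2,.03),3))
    if n=='scene':
        cr=c['img'][215:305,330:390];cl=c['img'][150:195,210:260]
    else:
        cr2=c['img'][215:265,170:250];cl2=c['img'][195:235,340:385]
f=lambda a:cv2.resize(a[:,:,::-1],(400,300),interpolation=cv2.INTER_CUBIC)
cv2.imwrite('pics/crop.png',np.vstack([np.hstack([f(cr),f(cl)]),np.hstack([f(cr2),f(cl2)])]))
```

```text
scene blue [221 170  22  12 104] [232.2 176.2] [ 0.5   -0.225  0.03 ]
scene yel [347 235  31  27 342] [364.9 250. ] [0.343 0.14  0.03 ]
scene yel [357 260  18  26 112] [365.2 272. ] [0.377 0.202 0.03 ]
top yel [277 194  13  14  76] [283.5 200.8] [ 0.516 -0.029  0.03 ]
top yel [183 226  30  25 600] [197.6 238.1] [0.402 0.212 0.03 ]
```

View pics/crop.png

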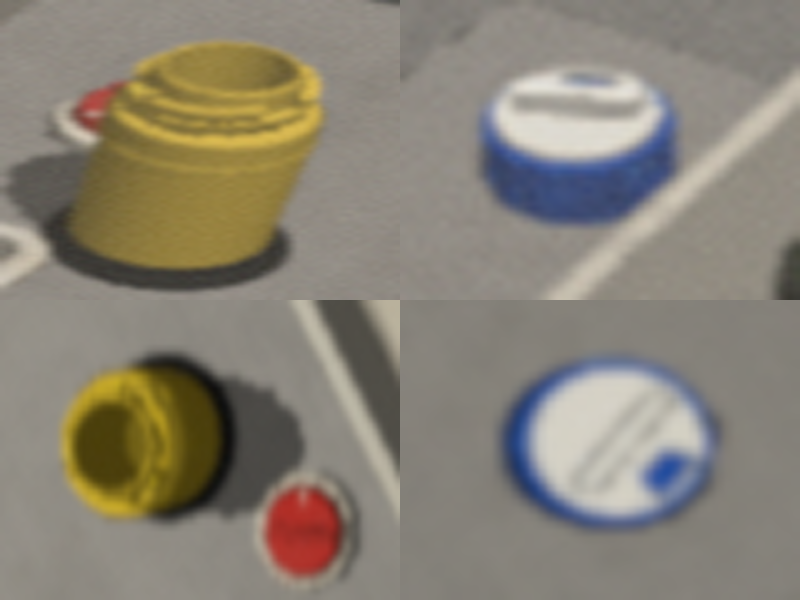

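The crops give these pixel positions (original scale):

| Point | Top view | Scene view |
|---|---|---|
| Mouth hole | (192, 238.8) | (364.5, 236.6) |
| Dial face centre | (364.7, 213.7) | (232, 166) |

The window shows blue, meaning closed, and lies toward world −x−y from the bar.

Run:
```python
from h import *
t=cam('top');s=cam('scene')
print('mouth',onz(t,192,238.8,.165),onz(s,364.5,236.6,.165))
print('lid',onz(t,364.7,213.7,.033),onz(s,210+(585-400)/8,150+115/6.67,.033))
o=ctrl.get_obs();print(o['eef_pos'])
a=onz(t,340+190/8.89,195+180/7.5,.04);b=onz(t,340+270/8.89,195+100/7.5,.04);print('bar dir',b-a,np.degrees(np.arctan2(*(b-a)[1::-1])))
print(np.round(cam('wrist')['tool_from_camera'],3))
# bins/bystanders
for n,u,v,z in(('tin2?',485/800*560,225*.7,.058),('timer',330*.7,362*.7,.036),('tape',252*.7,411*.7,.048),('bin near lid corner',408*.7,242*.7,.12),('bin r',487*.7,355*.7,.12),('bin bl',326*.7,293*.7,.12)):print(n,np.round(onz(t,u,v,z),3))
print('bin rim h', onz(s,407*.7,203*.7,.12),onz(s,325*.7,285*.7,.12),onz(s,507*.7,236*.7,.12),onz(s,440*.7,360*.7,.0))
```

```text
mouth [0.40529483 0.20225025 0.165     ] [0.40675196 0.20807449 0.165     ]
lid [ 0.48607716 -0.2612875   0.033     ] [ 0.48414859 -0.25293643  0.033     ]
[0.19862591 0.53953675 0.40437382]
bar dir [ 0.03095226 -0.02496831  0.        ] -38.892130089163174
[[ 1.    -0.001  0.001  0.   ]
 [-0.    -0.949 -0.316 -0.081]
 [ 0.001  0.316 -0.949  0.03 ]
 [ 0.     0.     0.     1.   ]]
tin2? [ 0.641 -0.182  0.058]
timer [0.363 0.116 0.036]
tape [0.264 0.264 0.048]
bin near lid corner [ 0.594 -0.03   0.12 ]
bin r [ 0.389 -0.181  0.12 ]
bin bl [0.495 0.119 0.12 ]
bin rim h [ 0.36747655 -0.18615624  0.12      ] [ 0.58272402 -0.05632349  0.12      ] [ 0.26146119 -0.02898956  0.12      ] [0.44273482 0.06974409 0.        ]
```

move_arm:
  moves:
    - {"x": -3.5,"y": 4.4,"z": -0.5}
    - {"x": -3.5,"y": 4.4,"z": -0.5}
    - {"x": -3.5,"y": 4.4,"z": -0.5}
    - {"x": -3.5,"y": 4.4,"z": -0.5}
    - {"x": -3.5,"y": 4.4,"z": -0.5}

```text
validation failed for argument at $.mo...
```

move_arm:
  moves:
    - {"x": -3.5,"y": 4.4,"z": -0.5}
    - {"x": -3.3,"y": 4.4,"z": -0.5}
    - {"x": 0}
    - {"x": 0}

```text
validation failed for argument at $.mo...
```

Run:
```python
from h import *
st();c=cam('wrist');cv2.imwrite('pics/w1.png',cv2.resize(c['img'][:,:,::-1],(800,600)))
print(proj(c,[.406,.205,.165])/.7)
```

```text
0.35 [0.1986 0.5396 0.4045] [ 0.346  0.938 -0.   ] [-0.  -0.9 -0.1] [0.04 0.04 0.03] 0.9941379668602192 [ 1.01  0.18  1.61  0.    1.35 -0.21]
[  8.19087035 779.4740589 ]
```

View pics/w1.png

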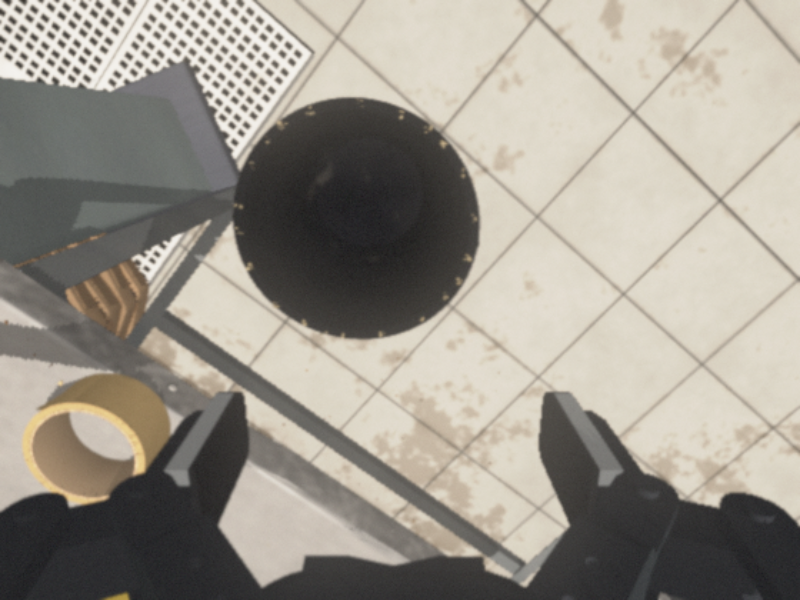

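The moves were refused, probably because every key is needed. This picture only shows the starting view, with the fingers at the bottom.

move_arm:
  moves:
    - {"gripper": 100,"x": -3.5,"y": 4.4,"z": -0.5,"roll": 0}
    - {"gripper": 100,"x": -3.5,"y": 4.4,"z": -0.5,"roll": 0}
    - {"gripper": 100,"x": -3.5,"y": 4.4,"z": -0.5,"roll": 0}
    - {"gripper": 100,"x": -3.5,"y": 4.4,"z": -0.5,"roll": 0}
    - {"gripper": 100,"x": -3.5,"y": 4.4,"z": -0.5,"roll": 0}

```text
time_s: 1.02
eef_pos: [0.3452, 0.2978, 0.4301]
eef_rot: [0.0, 0.82, 0.572, 0.0]
wrist_force: [0.5, 0.1, 0.5]
opening: 1.004
```

move_arm:
  moves:
    - {"gripper": 100,"x": -3.5,"y": 4.4,"z": -0.5,"roll": 0}
    - {"gripper": 100,"x": -3.3,"y": 4.4,"z": -0.5,"roll": 0}
    - {"gripper": 100,"x": 0,"y": 0,"z": 0,"roll": 0}
    - {"gripper": 100,"x": 0,"y": 0,"z": 0,"roll": 0}

```text
time_s: 1.52
eef_pos: [0.4036, 0.2052, 0.4396]
eef_rot: [-0.0, 0.821, 0.572, -0.0]
wrist_force: [-0.3, -0.3, 0.1]
opening: 0.995
```

Run:
```python
from h import *
st();c=cam('wrist');cv2.imwrite('pics/w2.png',cv2.resize(c['img'][:,:,::-1],(800,600)))
print(proj(c,[.406,.205,.165])/.7)
```

```text
1.52 [0.4036 0.2052 0.4396] [0.346 0.938 0.   ] [-0.3 -0.3  0.1] [ 0.02 -0.03  0.02] 0.9951314683630671 [ 0.21 -0.13  1.86  0.    1.42 -1.01]
[394.64643472 298.98742396]
```

View pics/w2.png

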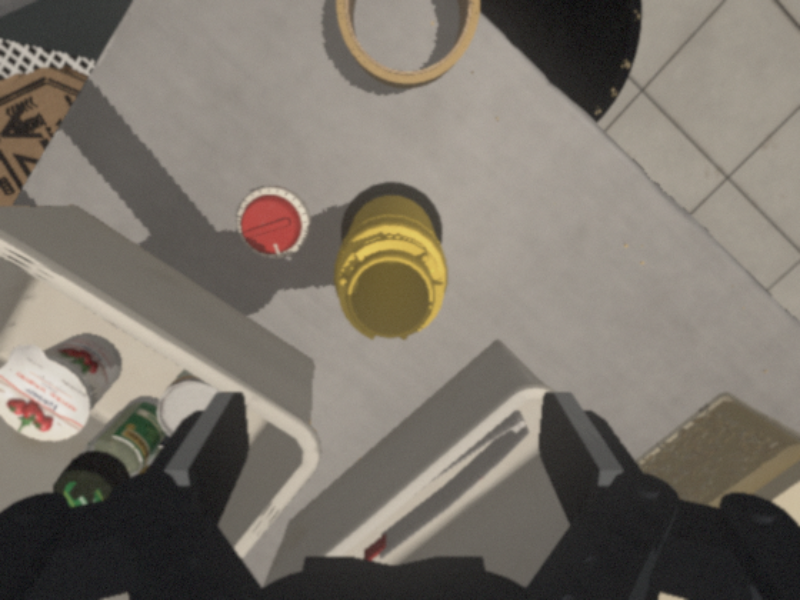

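The mouth hole spans x 347–432 and y 261–337, so its centre is (389.5, 298.5) at 800 px scale. Nothing stands close except the timer at (272, 222).

Run:
```python
from h import *
c=cam('wrist');print(onz(c,389.5*.7,298.5*.7,.165))
# refine: dark interior mask
h=cv2.cvtColor(c['img'],cv2.COLOR_RGB2HSV)
m=cv2.inRange(h,(20,100,40),(35,255,150));N,l,s,ce=cv2.connectedComponentsWithStats(m)
for i in range(1,N):
  if s[i,4]>300: print(s[i],ce[i],onz(c,*ce[i],.165))
o=ctrl.get_obs();p=np.array(o['eef_pos']);X=np.array([.346,.938]);Y=np.array([.938,-.346])
d=np.array([.486,-.258])-p[:2];print(d@X*100,d@Y*100)
```

```text
[0.40449467 0.20316343 0.165     ]
[ 234  137   74  101 4331] [268.71784807 191.49526668] [0.39120061 0.20508835 0.165     ]
-40.658355277006116 23.829869191901416
```

move_arm:
  moves:
    - {"gripper": 100,"x": -5.1,"y": 3.0,"z": 0,"roll": 0}
    - {"gripper": 100,"x": -5.1,"y": 3.0,"z": 0,"roll": 0}
    - {"gripper": 100,"x": -5.1,"y": 3.0,"z": 0,"roll": 0}
    - {"gripper": 100,"x": -5.1,"y": 3.0,"z": 0,"roll": 0}
    - {"gripper": 100,"x": -5.1,"y": 3.0,"z": 0,"roll": 0}

```text
time_s: 2.25
eef_pos: [0.4566, -0.0863, 0.4398]
eef_rot: [0.0, 0.819, 0.573, 0.0]
wrist_force: [0.4, 0.7, -0.5]
opening: 0.997
```

move_arm:
  moves:
    - {"gripper": 100,"x": -5.1,"y": 3.0,"z": 2.5,"roll": 0}
    - {"gripper": 100,"x": -5.1,"y": 3.0,"z": 2.5,"roll": 0}
    - {"gripper": 100,"x": -5.0,"y": 2.8,"z": 3,"roll": 0}
    - {"gripper": 100,"x": 0,"y": 0,"z": 4,"roll": 0}
    - {"gripper": 100,"x": 0,"y": 0,"z": 0,"roll": 0}

```text
time_s: 2.88
eef_pos: [0.4849, -0.2521, 0.3184]
eef_rot: [-0.004, 0.82, 0.573, -0.001]
wrist_force: [0.0, 1.0, 0.1]
opening: 1.001
```

Run:
```python
from h import *
st();c=cam('wrist');save(c,'w3o.png')
u,v=proj(c,[.486,-.258,.033]);print(u,v)
h=cv2.cvtColor(c['img'],cv2.COLOR_RGB2HSV)
m=cv2.inRange(h,(100,110,40),(128,255,255));N,l,s,ce=cv2.connectedComponentsWithStats(m)
for i in range(1,N):
  if s[i,4]>60: print(s[i],ce[i])
k=max(range(1,N),key=lambda i:s[i,4]);e=cv2.fitEllipse(cv2.convexHull(np.argwhere(l==k)[:,::-1].astype(np.int32)));print(e,onz(c,*e[0],.026))
u,v=int(u),int(v);y0=max(0,v-75);x0=max(0,u-100);cr=c['img'][y0:y0+150,x0:x0+200];print(x0,y0)
cv2.imwrite('pics/w3.png',cv2.resize(cr[:,:,::-1],None,fx=4,fy=4,interpolation=cv2.INTER_CUBIC))
```

```text
2.88 [ 0.4849 -0.2521  0.3184] [0.344 0.939 0.003] [0.  1.  0.1] [ 0.01 -0.02 -0.04] 1.000655595822508 [-0.7   0.21  1.75  0.    1.18 -1.92]
267.469466626068 208.24145848192458
[225 166  82  68 643] [269.81804044 184.09175739]
[235 191  15  15 132] [241.43939394 198.5530303 ]
((265.6563720703125, 204.8458251953125), (77.04768371582031, 81.20343780517578), 96.78837585449219) [ 0.48503826 -0.25928057  0.026     ]
167 133
```

View pics/w3.png

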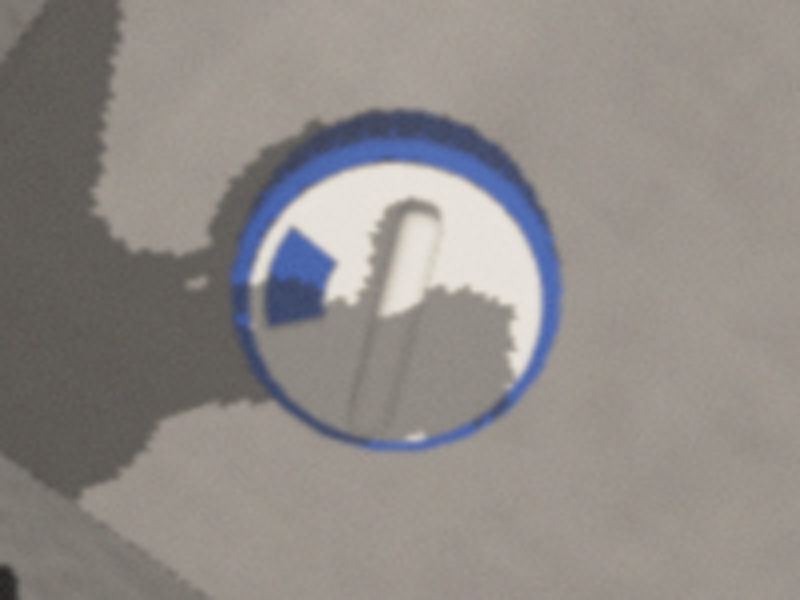

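Window at crop (300, 280) is entirely blue, so the dial is closed. The dial disc's centre at crop (397, 302) puts the lid at about (0.4855, −0.259).

move_arm:
  moves:
    - {"gripper": 100,"x": -0.6,"y": 0.3,"z": 2.8,"roll": 0}
    - {"gripper": 100,"x": 0,"y": 0,"z": 4,"roll": 0}
    - {"gripper": 100,"x": 0,"y": 0,"z": 4,"roll": 0}
    - {"gripper": 100,"x": 0,"y": 0,"z": 3,"roll": 0}
    - {"gripper": 100,"x": 0,"y": 0,"z": 1.0,"roll": 0}

```text
time_s: 3.55
eef_pos: [0.4871, -0.2595, 0.1744]
eef_rot: [-0.0, 0.82, 0.573, 0.0]
wrist_force: [-0.6, 1.0, 0.3]
opening: 1.002
```

move_arm:
  moves:
    - {"gripper": 100,"x": 0,"y": 0,"z": 0,"roll": 0}

```text
time_s: 3.68
eef_pos: [0.4872, -0.2603, 0.1753]
eef_rot: [0.001, 0.82, 0.573, 0.0]
wrist_force: [-1.1, 0.2, 0.1]
opening: 1.0
```

Run:
```python
from h import *
st()
```

```text
3.67 [ 0.4872 -0.2603  0.1753] [ 0.344  0.939 -0.   ] [-1.1  0.2  0.1] [-0.05 -0.01 -0.01] 1.0002878486831979 [-0.71  0.45  1.79  0.    0.9  -1.93]
```

move_arm:
  moves:
    - {"gripper": 100,"x": 0,"y": -0.2,"z": 0.4,"roll": 0}
    - {"gripper": 0,"x": 0,"y": 0,"z": 0,"roll": 0}
    - {"gripper": 0,"x": 0,"y": 0,"z": 0,"roll": 0}
    - {"gripper": 0,"x": 0,"y": 0,"z": 0,"roll": 0}
    - {"gripper": 0,"x": 0,"y": 0,"z": 0,"roll": 0}

```text
time_s: 4.3
eef_pos: [0.4848, -0.2602, 0.1716]
eef_rot: [0.001, 0.82, 0.572, 0.0]
wrist_force: [-1.9, 2.7, 7.9]
opening: 0.743
```

Run:
```python
from h import *
st()
```

```text
4.3 [ 0.4848 -0.2602  0.1716] [ 0.346  0.938 -0.   ] [-1.9  2.7  7.9] [ 0.34  0.37 -0.  ] 0.7431577588334518 [-0.71  0.45  1.8   0.    0.89 -1.93]
```

move_arm:
  moves:
    - {"gripper": 0,"x": 0,"y": 0,"z": -3,"roll": 0}
    - {"gripper": 0,"x": 0,"y": 0,"z": -6,"roll": 0}
    - {"gripper": 0,"x": 0,"y": 0,"z": -6,"roll": 0}
    - {"gripper": 0,"x": 0,"y": 0,"z": -6,"roll": 0}
    - {"gripper": 0,"x": 0,"y": 0,"z": -5,"roll": 0}

```text
time_s: 4.92
eef_pos: [0.4842, -0.2598, 0.4332]
eef_rot: [0.001, 0.82, 0.572, 0.0]
wrist_force: [0.4, -0.8, -1.1]
opening: 0.742
```

move_arm:
  moves:
    - {"gripper": 0,"x": 3,"y": -1.7,"z": 0,"roll": 0}
    - {"gripper": 0,"x": 5,"y": -2.9,"z": 0,"roll": 0}
    - {"gripper": 0,"x": 5,"y": -2.9,"z": 0,"roll": 0}
    - {"gripper": 0,"x": 5,"y": -2.9,"z": 0,"roll": 0}
    - {"gripper": 0,"x": 5,"y": -2.9,"z": 0,"roll": 0}

```text
time_s: 5.55
eef_pos: [0.4382, 0.0034, 0.4304]
eef_rot: [0.0, 0.82, 0.572, 0.0]
wrist_force: [1.0, 1.4, -1.8]
opening: 0.738
```

move_arm:
  moves:
    - {"gripper": 0,"x": 5,"y": -2.9,"z": 0,"roll": 0}
    - {"gripper": 0,"x": 5,"y": -2.9,"z": 0,"roll": 0}
    - {"gripper": 0,"x": 5,"y": -2.9,"z": 0,"roll": 0}
    - {"gripper": 0,"x": 2.7,"y": -1.5,"z": 0,"roll": 0}
    - {"gripper": 0,"x": 0,"y": 0,"z": 0,"roll": 0}

```text
time_s: 6.18
eef_pos: [0.4037, 0.2048, 0.4302]
eef_rot: [-0.0, 0.819, 0.574, 0.0]
wrist_force: [0.6, 0.6, -2.0]
opening: 0.736
```

Run:
```python
from h import *
st();c=cam('wrist')
o=ctrl.get_obs();p=np.array(o['eef_pos'])
print('pred lid', proj(c,p+[0,0,-.1716+.033]))
cr=c['img'][220:420,147:413];cv2.imwrite('pics/w4.png',cv2.resize(cr[:,:,::-1],(798,600),interpolation=cv2.INTER_CUBIC))
```

```text
6.17 [0.4037 0.2048 0.4302] [0.342 0.94  0.   ] [ 0.6  0.6 -2. ] [-0.    0.04  0.02] 0.7364616839567394 [ 0.21 -0.13  1.87  0.    1.4  -1.02]
pred lid [272.65015821 326.47580565]
```

View pics/w4.png

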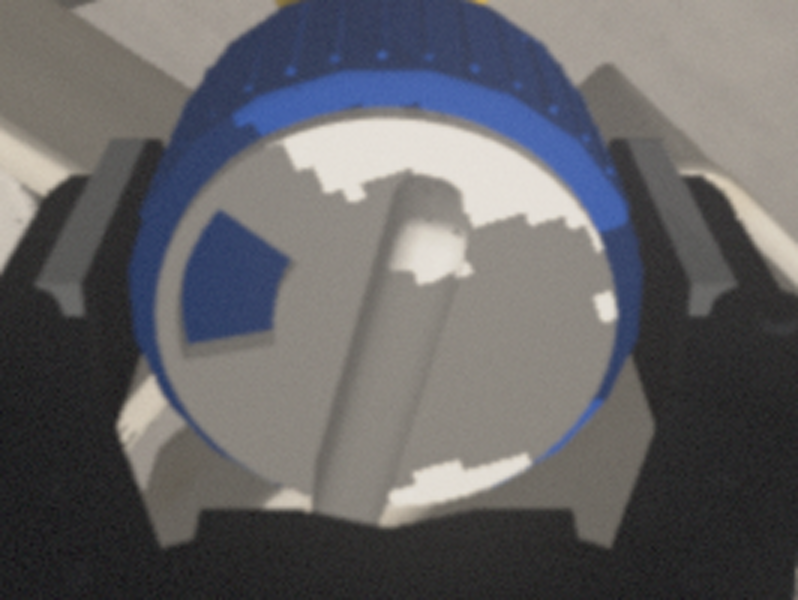

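The held lid is level. Its disc centre at (276, 321) is within about 2 mm of the prediction, and the window is still blue.

move_arm:
  moves:
    - {"gripper": 0,"x": -0.2,"y": 0.3,"z": 3,"roll": 0}
    - {"gripper": 0,"x": 0,"y": 0,"z": 3.5,"roll": 0}
    - {"gripper": 0,"x": 0,"y": 0,"z": 1.5,"roll": 0}
    - {"gripper": 0,"x": 0,"y": 0,"z": 0,"roll": 0}
    - {"gripper": 0,"x": 0,"y": 0,"z": 0,"roll": 0}

```text
time_s: 6.85
eef_pos: [0.4074, 0.2001, 0.3514]
eef_rot: [0.0, 0.82, 0.572, 0.001]
wrist_force: [-0.2, -0.6, -1.7]
opening: 0.741
```

Run:
```python
from h import *
st()
for n in('scene','top'):
    c=cam(n);h=cv2.cvtColor(c['img'],cv2.COLOR_RGB2HSV)
    for nm,lo,hi in(('blue',(105,100,40),(128,255,255)),('yel',(22,130,50),(32,255,255))):
        m=cv2.inRange(h,lo,hi);N,l,s,ce=cv2.connectedComponentsWithStats(m)
        for i in range(1,N):
            if s[i,4]>60: print(n,nm,s[i],np.round(ce[i],1))
    print(proj(c,[.4055,.202,.165]))
    if n=='scene': cr=c['img'][195:315,300:440]
cv2.imwrite('pics/s5.png',cv2.resize(cr[:,:,::-1],(700,600),interpolation=cv2.INTER_CUBIC))
```

```text
6.85 [0.4074 0.2001 0.3514] [0.346 0.938 0.001] [-0.2 -0.6 -1.7] [-0.02 -0.02  0.04] 0.7412631605791788 [ 0.19 -0.04  1.96 -0.    1.22 -1.02]
scene blue [348 218  16  22 176] [354.9 230.4]
scene yel [ 342  239   36   56 1508] [359.  266.4]
[363.25233876 234.37771368]
top yel [277 193  14  15 112] [283.6 200.5]
top yel [200 226  14  17 129] [207.7 234. ]
[192.10220986 238.72119551]
```

View pics/s5.png

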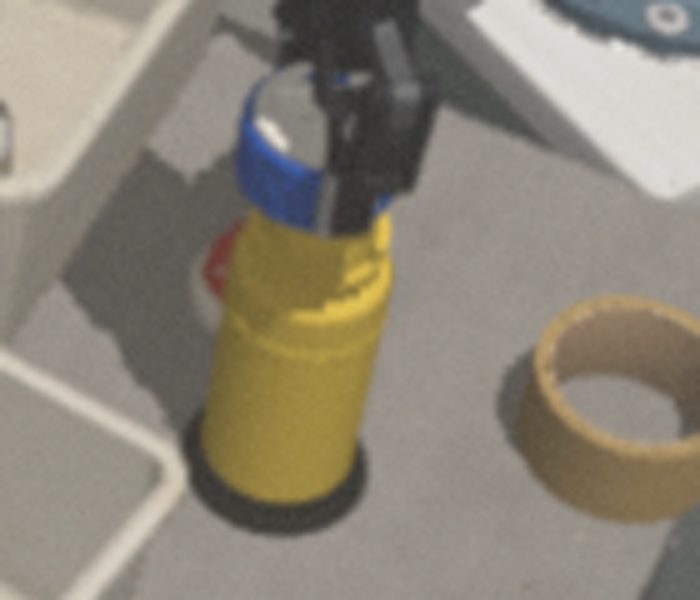

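Run:
```python
from h import *
o=np.array([ctrl.get_obs()['eef_pos'] for _ in range(3)]);print(o)
c=cam('scene');h=cv2.cvtColor(c['img'],cv2.COLOR_RGB2HSV)
b=cv2.inRange(h,(105,100,40),(128,255,255));y=cv2.inRange(h,(20,110,40),(34,255,255))
def ext(x0,y0,r,z0,z1):
    P=np.array([proj(c,[x0+r*np.cos(t),y0+r*np.sin(t),z]) for t in np.linspace(0,6.283,90) for z in(z0,z1)]);return P
for x0,y0 in((.4055,.202),):
    L=ext(x0,y0,.033,.01,.125); hull=cv2.convexHull(L.astype(np.float32))
    m=np.zeros(b.shape,np.uint8);cv2.fillConvexPoly(m,hull.round().astype(np.int32),1)
    for r in(262,270,278,286):
        a=np.where(y[r])[0];a=a[(a>330)&(a<390)];q=np.where(m[r])[0];print(r,'yel',a.min(),a.max(),'pred',q.min(),q.max())
    zc=np.mean(o[:,2])-.1566
    L=ext(x0,y0,.032,zc-.015,zc+.015);hull=cv2.convexHull(L.astype(np.float32))
    m=np.zeros(b.shape,np.uint8);cv2.fillConvexPoly(m,hull.round().astype(np.int32),1)
    for r in range(212,244,3):
        a=np.where(b[r])[0];a=a[(a>330)&(a<390)];q=np.where(m[r])[0];print(r,'blu',a[[0,-1]] if len(a) else 0,'pred',q[[0,-1]] if len(q) else 0)
p=proj(c,[.4055,.202,.165]);print(p,[proj(c,[.4055+a,.202+d,.165])-p for a,d in((.005,0),(0,.005))])
```

```text
[[0.40727579 0.20027118 0.35145635]
 [0.40727579 0.20027118 0.35145635]
 [0.40727579 0.20027118 0.35145635]]
262 yel 344 375 pred 342 375
270 yel 343 373 pred 341 373
278 yel 341 371 pred 339 371
286 yel 342 370 pred 339 369
212 blu 0 pred [351 380]
215 blu 0 pred [350 382]
218 blu [349 349] pred [349 383]
221 blu [349 350] pred [349 383]
224 blu [349 353] pred [348 382]
227 blu [349 358] pred [348 382]
230 blu [348 363] pred [348 381]
233 blu [350 362] pred [349 380]
236 blu [353 361] pred [352 379]
239 blu [360 361] pred [356 376]
242 blu 0 pred 0
[363.25233876 234.37771368] [array([-2.09322935,  0.85509699]), array([1.45764714, 1.650704  ])]
```

move_arm:
  moves:
    - {"gripper": 0,"x": 0.05,"y": -0.12,"z": 1.2,"roll": 0}
    - {"gripper": 0,"x": 0,"y": 0,"z": 0.4,"roll": 0}
    - {"gripper": 0,"x": 0,"y": 0,"z": 0.3,"roll": 0}
    - {"gripper": 0,"x": 0,"y": 0,"z": 0,"roll": 0}

```text
time_s: 7.5
eef_pos: [0.4054, 0.2014, 0.3306]
eef_rot: [-0.001, 0.82, 0.572, -0.0]
wrist_force: [-1.6, 2.4, -1.8]
opening: 0.737
```

Run:
```python
from h import *
st()
```

```text
7.5 [0.4054 0.2014 0.3306] [0.346 0.938 0.   ] [-1.6  2.4 -1.8] [ 0.39  0.17 -0.02] 0.7370460262560061 [ 0.2  -0.01  1.98  0.    1.18 -1.02]
```

move_arm:
  moves:
    - {"gripper": 0,"x": 0,"y": -0.05,"z": 0.2,"roll": 0}
    - {"gripper": 0,"x": 0,"y": 0,"z": 0.2,"roll": 0}
    - {"gripper": 0,"x": 0,"y": 0,"z": 0,"roll": 0}

```text
time_s: 7.88
eef_pos: [0.4052, 0.2016, 0.3269]
eef_rot: [-0.0, 0.82, 0.572, 0.0]
wrist_force: [-1.0, 5.0, -1.5]
opening: 0.737
```

move_arm:
  moves:
    - {"gripper": 0,"x": 0,"y": 0,"z": 0.2,"roll": 0}
    - {"gripper": 0,"x": 0,"y": 0,"z": 0,"roll": 0}

```text
time_s: 8.12
eef_pos: [0.4055, 0.2017, 0.3261]
eef_rot: [-0.0, 0.82, 0.572, 0.001]
wrist_force: [-4.8, 4.6, 8.5]
opening: 0.74
```

Run:
```python
from h import *
st()
```

```text
8.12 [0.4055 0.2017 0.3261] [0.345 0.938 0.001] [-4.8  4.6  8.5] [0.81 0.89 0.09] 0.7399257084419512 [ 0.2  -0.01  1.98  0.    1.17 -1.02]
```

move_arm:
  moves:
    - {"gripper": 0,"x": 0.03,"y": -0.08,"z": 0,"roll": -5}
    - {"gripper": 0,"x": 0,"y": 0,"z": -0.04,"roll": -5}
    - {"gripper": 0,"x": 0,"y": 0,"z": 0,"roll": 0}

```text
time_s: 8.5
eef_pos: [0.4045, 0.2018, 0.3253]
eef_rot: [0.0, 0.767, 0.641, -0.0]
wrist_force: [-2.3, 1.8, -0.1]
opening: 0.74
```

Run:
```python
from h import *
st()
```

```text
8.5 [0.4045 0.2018 0.3253] [ 0.178  0.984 -0.001] [-2.3  1.8 -0.1] [0.38 0.29 0.05] 0.7401047826909832 [ 0.2  -0.01  1.98 -0.    1.17 -1.19]
```

move_arm:
  moves:
    - {"gripper": 0,"x": 0,"y": 0,"z": -0.04,"roll": -5}
    - {"gripper": 0,"x": 0,"y": 0,"z": -0.04,"roll": -5}
    - {"gripper": 0,"x": 0,"y": 0,"z": 0,"roll": 0}

```text
time_s: 8.88
eef_pos: [0.4046, 0.2017, 0.3261]
eef_rot: [0.0, 0.709, 0.705, -0.0]
wrist_force: [-1.1, 0.9, -1.4]
opening: 0.74
```

Run:
```python
from h import *
st()
```

```text
8.88 [0.4046 0.2017 0.3261] [ 0.006  1.    -0.001] [-1.1  0.9 -1.4] [0.27 0.17 0.04] 0.7396670384202539 [ 0.2  -0.01  1.98 -0.    1.17 -1.37]
```

move_arm:
  moves:
    - {"gripper": 0,"x": 0,"y": 0,"z": 0.15,"roll": 0}
    - {"gripper": 0,"x": 0,"y": 0,"z": 0,"roll": 0}

```text
time_s: 9.12
eef_pos: [0.4046, 0.2018, 0.3246]
eef_rot: [0.0, 0.709, 0.705, -0.0]
wrist_force: [-0.8, 1.2, -0.8]
opening: 0.741
```

move_arm:
  moves:
    - {"gripper": 0,"x": 0,"y": 0,"z": 0.15,"roll": 0}
    - {"gripper": 0,"x": 0,"y": 0,"z": 0,"roll": 0}

```text
time_s: 9.38
eef_pos: [0.4045, 0.2019, 0.323]
eef_rot: [-0.0, 0.709, 0.706, -0.0]
wrist_force: [-0.7, 1.7, -1.1]
opening: 0.739
```

Run:
```python
from h import *
st()
```

```text
9.38 [0.4045 0.2019 0.323 ] [ 0.004  1.    -0.   ] [-0.7  1.7 -1.1] [ 0.27  0.19 -0.  ] 0.7393651056852167 [ 0.2  -0.    1.98  0.    1.16 -1.37]
```

move_arm:
  moves:
    - {"gripper": 0,"x": 0,"y": 0,"z": 0.15,"roll": 0}
    - {"gripper": 0,"x": 0,"y": 0,"z": 0,"roll": 0}

```text
time_s: 9.62
eef_pos: [0.4046, 0.202, 0.3223]
eef_rot: [-0.0, 0.708, 0.706, -0.0]
wrist_force: [-2.9, 1.4, 5.8]
opening: 0.74
```

move_arm:
  moves:
    - {"gripper": 0,"x": 0,"y": 0,"z": 0.15,"roll": 0}
    - {"gripper": 0,"x": 0,"y": 0,"z": 0,"roll": 0}

```text
time_s: 9.88
eef_pos: [0.4047, 0.202, 0.3219]
eef_rot: [0.0, 0.708, 0.706, -0.0]
wrist_force: [-8.6, -1.4, 15.5]
opening: 0.745
```

move_arm:
  moves:
    - {"gripper": 0,"x": 0,"y": 0,"z": 0.15,"roll": 0}
    - {"gripper": 0,"x": 0,"y": 0,"z": 0,"roll": 0}

```text
time_s: 10.12
eef_pos: [0.4048, 0.2021, 0.3216]
eef_rot: [0.0, 0.708, 0.706, 0.0]
wrist_force: [-13.5, -2.3, 26.9]
opening: 0.738
```

Run:
```python
from h import *
st()
```

```text
10.12 [0.4048 0.2021 0.3216] [ 0.003  1.    -0.   ] [-13.5  -2.3  26.9] [-0.21  2.27  0.11] 0.738405736691036 [ 0.2  -0.    1.98 -0.    1.16 -1.37]
```

move_arm:
  moves:
    - {"gripper": 0,"x": 0,"y": -0.05,"z": -0.25,"roll": -5}
    - {"gripper": 0,"x": 0,"y": 0,"z": -0.04,"roll": -5}
    - {"gripper": 0,"x": 0,"y": 0,"z": -0.04,"roll": -5}
    - {"gripper": 0,"x": 0,"y": 0,"z": -0.04,"roll": -5}

```text
time_s: 10.62
eef_pos: [0.4046, 0.2023, 0.3236]
eef_rot: [0.0, 0.574, 0.819, 0.001]
wrist_force: [-2.0, 2.9, 7.1]
opening: 0.742
```

Run:
```python
from h import *
st()
```

```text
10.62 [0.4046 0.2023 0.3236] [-0.341  0.94   0.001] [-2.   2.9  7.1] [ 0.5   0.5  -0.25] 0.7418986102761853 [ 0.2  -0.    1.98  0.    1.16 -1.72]
```

move_arm:
  moves:
    - {"gripper": 0,"x": 0,"y": 0,"z": -0.04,"roll": -5}
    - {"gripper": 0,"x": 0,"y": 0,"z": -0.04,"roll": -5}

```text
time_s: 10.88
eef_pos: [0.4046, 0.2023, 0.3244]
eef_rot: [0.001, 0.501, 0.866, 0.001]
wrist_force: [-2.1, 2.6, 6.3]
opening: 0.74
```

Run:
```python
from h import *
st()
```

```text
10.88 [0.4046 0.2023 0.3244] [-0.499  0.867  0.   ] [-2.1  2.6  6.3] [ 0.49  0.46 -0.29] 0.7403907794121968 [ 0.2  -0.01  1.98  0.    1.16 -1.89]
```

move_arm:
  moves:
    - {"gripper": 0,"x": 0,"y": 0,"z": -0.035,"roll": -5}
    - {"gripper": 0,"x": 0,"y": 0,"z": -0.035,"roll": -5}
    - {"gripper": 0,"x": 0,"y": 0,"z": -0.035,"roll": -5}
    - {"gripper": 0,"x": 0,"y": 0,"z": -0.035,"roll": -5}

```text
time_s: 11.38
eef_pos: [0.4047, 0.2023, 0.3259]
eef_rot: [0.001, 0.343, 0.939, 0.001]
wrist_force: [-1.7, 3.4, 6.4]
opening: 0.74
```

move_arm:
  moves:
    - {"gripper": 0,"x": 0,"y": 0,"z": -0.035,"roll": -5}
    - {"gripper": 0,"x": 0,"y": 0,"z": -0.035,"roll": -5}

```text
time_s: 11.62
eef_pos: [0.4048, 0.2021, 0.3263]
eef_rot: [0.001, 0.259, 0.966, 0.001]
wrist_force: [-0.1, 0.8, 0.2]
opening: 0.744
```

move_arm:
  moves:
    - {"gripper": 0,"x": 0,"y": 0,"z": -0.03,"roll": -5}

```text
time_s: 11.75
eef_pos: [0.4044, 0.2018, 0.3259]
eef_rot: [0.001, 0.217, 0.976, -0.0]
wrist_force: [-0.1, -0.1, -1.6]
opening: 0.74
```

Run:
```python
from h import *
st()
```

```text
11.75 [0.4044 0.2018 0.3259] [-0.906  0.423 -0.001] [-0.1 -0.1 -1.6] [-0.01 -0.01 -0.04] 0.7398142491979366 [ 0.2  -0.01  1.98 -0.    1.17 -2.5 ]
```

move_arm:
  moves:
    - {"gripper": 0,"x": 0,"y": 0,"z": 0.1,"roll": -4}
    - {"gripper": 0,"x": 0,"y": 0,"z": 0.15,"roll": 0}

```text
time_s: 12.0
eef_pos: [0.4042, 0.2017, 0.3231]
eef_rot: [0.0, 0.184, 0.983, -0.0]
wrist_force: [0.9, -0.1, -1.4]
opening: 0.743
```

move_arm:
  moves:
    - {"gripper": 0,"x": 0,"y": 0,"z": 0.15,"roll": 0}
    - {"gripper": 0,"x": 0,"y": 0,"z": 0.15,"roll": 0}

```text
time_s: 12.25
eef_pos: [0.4041, 0.2018, 0.32]
eef_rot: [0.0, 0.184, 0.983, -0.0]
wrist_force: [-0.5, 0.4, -1.6]
opening: 0.743
```

Run:
```python
from h import *
st()
```

```text
12.25 [0.4041 0.2018 0.32  ] [-0.932  0.363 -0.   ] [-0.5  0.4 -1.6] [ 0.03 -0.03  0.02] 0.7427845056572833 [ 0.2   0.    1.99 -0.    1.15 -2.57]
```

In free drop through the entry. Continuing down.

move_arm:
  moves:
    - {"gripper": 0,"x": 0,"y": 0,"z": 0.15,"roll": 0}
    - {"gripper": 0,"x": 0,"y": 0,"z": 0.15,"roll": 0}

```text
time_s: 12.5
eef_pos: [0.4041, 0.2019, 0.317]
eef_rot: [0.0, 0.184, 0.983, -0.0]
wrist_force: [-0.3, 0.2, -1.6]
opening: 0.74
```

move_arm:
  moves:
    - {"gripper": 0,"x": 0,"y": 0,"z": 0.15,"roll": 0}

```text
time_s: 12.62
eef_pos: [0.4043, 0.2019, 0.3165]
eef_rot: [0.0, 0.184, 0.983, -0.0]
wrist_force: [-6.9, -2.0, 13.7]
opening: 0.743
```

Run:
```python
from h import *
st()
```

```text
12.62 [0.4043 0.2019 0.3165] [-0.932  0.362 -0.   ] [-6.9 -2.  13.7] [-0.22  0.93  0.05] 0.7426435602393557 [ 0.2   0.01  1.99 -0.    1.15 -2.57]
```

move_arm:
  moves:
    - {"gripper": 0,"x": 0,"y": 0,"z": -0.03,"roll": 5}
    - {"gripper": 0,"x": 0,"y": 0,"z": 0,"roll": 5}
    - {"gripper": 0,"x": 0,"y": 0,"z": 0.03,"roll": 5}

```text
time_s: 13.0
eef_pos: [0.4045, 0.2019, 0.3164]
eef_rot: [0.001, 0.312, 0.95, 0.0]
wrist_force: [-1.6, -1.2, 3.9]
opening: 0.737
```

Run:
```python
from h import *
st()
```

```text
13.0 [0.4045 0.2019 0.3164] [-0.805  0.593 -0.001] [-1.6 -1.2  3.9] [-0.2   0.17  0.07] 0.7369428558723908 [ 0.2   0.01  1.99 -0.    1.15 -2.31]
```

move_arm:
  moves:
    - {"gripper": 0,"x": 0,"y": 0,"z": 0.035,"roll": 5}
    - {"gripper": 0,"x": 0,"y": 0,"z": 0.035,"roll": 5}

```text
time_s: 13.25
eef_pos: [0.4044, 0.2019, 0.3156]
eef_rot: [0.001, 0.394, 0.919, 0.0]
wrist_force: [-1.8, -1.0, 4.0]
opening: 0.738
```

Run:
```python
from h import *
st()
```

```text
13.25 [0.4044 0.2019 0.3156] [-0.69   0.724 -0.001] [-1.8 -1.   4. ] [-0.24  0.28  0.11] 0.7375950886808855 [ 0.2   0.01  1.99 -0.    1.14 -2.13]
```

move_arm:
  moves:
    - {"gripper": 0,"x": 0,"y": 0,"z": 0.038,"roll": 5}
    - {"gripper": 0,"x": 0,"y": 0,"z": 0.038,"roll": 5}
    - {"gripper": 0,"x": 0,"y": 0,"z": 0.038,"roll": 5}
    - {"gripper": 0,"x": 0,"y": 0,"z": 0.038,"roll": 5}

```text
time_s: 13.75
eef_pos: [0.4043, 0.2019, 0.3141]
eef_rot: [0.0, 0.547, 0.837, 0.0]
wrist_force: [-1.6, -0.6, 4.6]
opening: 0.735
```

move_arm:
  moves:
    - {"gripper": 0,"x": 0,"y": 0,"z": 0.038,"roll": 5}
    - {"gripper": 0,"x": 0,"y": 0,"z": 0.038,"roll": 5}
    - {"gripper": 0,"x": 0,"y": 0,"z": 0.038,"roll": 5}
    - {"gripper": 0,"x": 0,"y": 0,"z": 0.038,"roll": 5}

```text
time_s: 14.25
eef_pos: [0.4042, 0.202, 0.3126]
eef_rot: [0.0, 0.684, 0.729, 0.0]
wrist_force: [-2.8, 0.1, 5.4]
opening: 0.74
```

Run:
```python
from h import *
st()
```

```text
14.25 [0.4042 0.202  0.3126] [-0.063  0.998  0.   ] [-2.8  0.1  5.4] [-0.01  0.45  0.12] 0.740083437308097 [ 0.2   0.01  1.99  0.    1.14 -1.43]
```

move_arm:
  moves:
    - {"gripper": 0,"x": 0,"y": 0,"z": 0.038,"roll": 5}
    - {"gripper": 0,"x": 0,"y": 0,"z": 0.038,"roll": 5}
    - {"gripper": 0,"x": 0,"y": 0,"z": 0.038,"roll": 5}

```text
time_s: 14.62
eef_pos: [0.4042, 0.2021, 0.3114]
eef_rot: [-0.0, 0.774, 0.634, 0.0]
wrist_force: [-3.4, 0.4, 5.1]
opening: 0.744
```

Run:
```python
from h import *
st()
```

```text
14.62 [0.4042 0.2021 0.3114] [0.197 0.98  0.   ] [-3.4  0.4  5.1] [0.08 0.47 0.13] 0.7443719417821807 [ 0.2   0.01  1.99  0.    1.13 -1.17]
```

move_arm:
  moves:
    - {"gripper": 0,"x": 0,"y": 0,"z": 0.035,"roll": 5}

```text
time_s: 14.75
eef_pos: [0.4042, 0.2023, 0.3111]
eef_rot: [-0.0, 0.801, 0.599, 0.001]
wrist_force: [-2.9, 3.9, 4.4]
opening: 0.74
```

Run:
```python
from h import *
st()
```

```text
14.75 [0.4042 0.2023 0.3111] [0.282 0.96  0.001] [-2.9  3.9  4.4] [0.66 0.5  0.37] 0.7403125379727638 [ 0.2   0.01  1.99  0.    1.13 -1.09]
```

move_arm:
  moves:
    - {"gripper": 0,"x": 0,"y": 0,"z": 0.03,"roll": 4}

```text
time_s: 14.88
eef_pos: [0.404, 0.2026, 0.311]
eef_rot: [-0.0, 0.82, 0.573, 0.0]
wrist_force: [-5.3, 5.4, 8.5]
opening: 0.742
```

Run:
```python
from h import *
st()
```

```text
14.88 [0.404  0.2026 0.311 ] [0.344 0.939 0.001] [-5.3  5.4  8.5] [0.87 0.89 3.  ] 0.7420953299699075 [ 0.2   0.01  1.99  0.    1.13 -1.02]
```

move_arm:
  moves:
    - {"gripper": 0,"x": 0,"y": 0,"z": 0.02,"roll": 4}
    - {"gripper": 0,"x": 0,"y": 0,"z": 0,"roll": 0}

```text
time_s: 15.12
eef_pos: [0.4051, 0.2021, 0.311]
eef_rot: [0.001, 0.839, 0.544, 0.002]
wrist_force: [3.4, -0.8, 3.1]
opening: 0.739
```

Run:
```python
from h import *
st()
```

```text
15.12 [0.4051 0.2021 0.311 ] [0.407 0.913 0.002] [ 3.4 -0.8  3.1] [-0.14 -0.7   1.49] 0.7387370469317164 [ 0.2   0.01  1.99 -0.    1.13 -0.95]
```

move_arm:
  moves:
    - {"gripper": 100,"x": 0,"y": 0,"z": 0,"roll": -1}
    - {"gripper": 100,"x": 0,"y": 0,"z": 0,"roll": 0}
    - {"gripper": 100,"x": 0,"y": 0,"z": 0,"roll": 0}
    - {"gripper": 100,"x": 0,"y": 0,"z": -1,"roll": 0}
    - {"gripper": 100,"x": 0,"y": 0,"z": -5,"roll": 0}

```text
time_s: 15.75
eef_pos: [0.4029, 0.2016, 0.3683]
eef_rot: [-0.001, 0.835, 0.55, -0.003]
wrist_force: [1.7, 0.7, 0.4]
opening: 0.998
```

move_arm:
  moves:
    - {"gripper": 100,"x": 0,"y": 0,"z": -6,"roll": 0}
    - {"gripper": 100,"x": 0,"y": 0,"z": 0,"roll": 0}
    - {"gripper": 100,"x": 0,"y": 0,"z": 0,"roll": 0}

```text
time_s: 16.12
eef_pos: [0.4039, 0.2019, 0.4301]
eef_rot: [0.0, 0.835, 0.55, 0.0]
wrist_force: [-0.3, 0.5, -0.0]
opening: 0.999
```

Run:
```python
from h import *
st();c=cam('wrist');save(c,'w6o.png')
p=proj(c,[.405,.202,.173]);print(p)
x0,y0=int(p[0])-67,int(p[1])-60
A=cv2.resize(c['img'][y0:y0+100,x0:x0+134][:,:,::-1],(536,400),interpolation=cv2.INTER_CUBIC)
s=cam('scene');B=cv2.resize(s['img'][215:300,335:390][:,:,::-1],(259,400),interpolation=cv2.INTER_CUBIC)
cv2.imwrite('pics/w6.png',np.hstack([A,B]));print(x0,y0)
h=cv2.cvtColor(c['img'],cv2.COLOR_RGB2HSV);m=cv2.inRange(h,(100,90,40),(128,255,255));N,l,S,ce=cv2.connectedComponentsWithStats(m)
for i in range(1,N):
  if S[i,4]>40: print(S[i],ce[i])
```

```text
16.12 [0.4039 0.2019 0.4301] [0.394 0.919 0.   ] [-0.3  0.5 -0. ] [-0.08 -0.02 -0.01] 0.9992967216256415 [ 0.2  -0.13  1.87  0.    1.4  -0.97]
[276.09469197 215.39003109]
209 155
[ 232  163   91   78 1030] [278.72524272 187.07572816]
[242 198  16  25 295] [248.58983051 210.66779661]
```

View pics/w6.png

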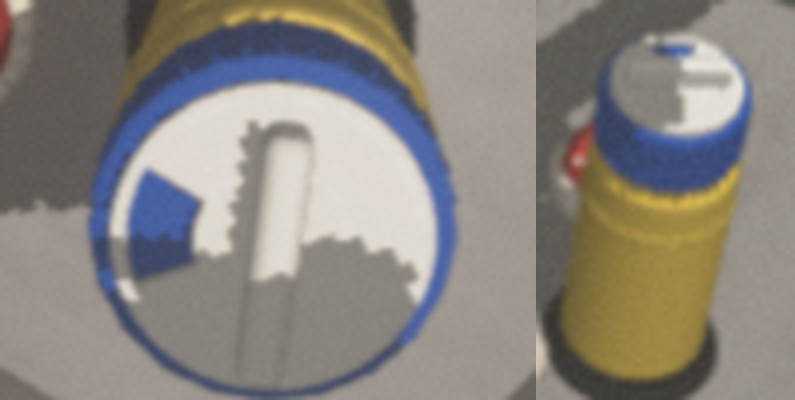

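Run:
```python
from h import *
c=cam('wrist');o=ctrl.get_obs()
g=lambda u,v,z:onz(c,209+u/4,155+v/4,z)
a=g(290,138,.186);b=g(275,278,.186);d=a-b;print('bar',a,b,np.degrees(np.arctan2(d[1],d[0])))
C=g(272,236,.173);w=onz(c,248.6,210.7,.171)
d=w-C;print('C',C,'win ang',np.degrees(np.arctan2(d[1],d[0])),np.linalg.norm(d))
print('tool x ang',np.degrees(np.arctan2(.919,.394)))
```

```text
bar [0.38488845 0.21355517 0.186     ] [0.4053251  0.20233028 0.186     ] 151.2220796372748
C [0.40283437 0.20290308 0.173     ] win ang -118.07806092058702 0.019366149082823757
tool x ang 66.79388541817272
```

Lid is down and level on the neck. The window is at crop (165, 220) and blue, and bar angle and window angle agree within 1°. Next I grip the bar.

move_arm:
  moves:
    - {"gripper": 45,"x": 0,"y": 0,"z": 1.5,"roll": 5.2}
    - {"gripper": 45,"x": 0,"y": 0,"z": 2.5,"roll": 0}
    - {"gripper": 45,"x": 0,"y": 0,"z": 2.5,"roll": 0}
    - {"gripper": 45,"x": 0,"y": 0,"z": 1.5,"roll": 0}
    - {"gripper": 45,"x": 0,"y": 0,"z": 0,"roll": 0}

```text
time_s: 16.9
eef_pos: [0.4036, 0.2018, 0.3484]
eef_rot: [-0.001, 0.859, 0.512, -0.002]
wrist_force: [0.6, -0.4, 0.1]
opening: 0.45
```

move_arm:
  moves:
    - {"gripper": 0,"x": 0,"y": 0,"z": 0,"roll": 0}
    - {"gripper": 0,"x": 0,"y": 0,"z": 0,"roll": 0}
    - {"gripper": 0,"x": 0,"y": 0,"z": 0,"roll": 0}
    - {"gripper": 0,"x": 0,"y": 0,"z": 0,"roll": 0}

```text
time_s: 17.4
eef_pos: [0.4044, 0.202, 0.3509]
eef_rot: [0.0, 0.859, 0.512, 0.001]
wrist_force: [-0.9, -0.8, 5.9]
opening: 0.064
```

Run:
```python
from h import *
st()
```

```text
17.4 [0.4044 0.202  0.3509] [0.476 0.88  0.001] [-0.9 -0.8  5.9] [0.05 0.15 0.01] 0.06417863137670488 [ 0.2  -0.04  1.96  0.    1.22 -0.88]
```

move_arm:
  moves:
    - {"gripper": 0,"x": 0,"y": 0,"z": 0,"roll": 5}
    - {"gripper": 0,"x": 0,"y": 0,"z": 0,"roll": 5}
    - {"gripper": 0,"x": 0,"y": 0,"z": 0,"roll": 0}

```text
time_s: 17.77
eef_pos: [0.4045, 0.202, 0.3509]
eef_rot: [0.0, 0.901, 0.435, 0.001]
wrist_force: [-2.3, -0.1, 6.3]
opening: 0.065
```

Run:
```python
from h import *
st()
```

```text
17.77 [0.4045 0.202  0.3509] [0.622 0.783 0.001] [-2.3 -0.1  6.3] [-0.02  0.26 -0.02] 0.06533427435687461 [ 0.2  -0.04  1.96 -0.    1.22 -0.7 ]
```

move_arm:
  moves:
    - {"gripper": 0,"x": 0,"y": 0,"z": 0,"roll": 9.7}
    - {"gripper": 0,"x": 0,"y": 0,"z": 0,"roll": 9.7}
    - {"gripper": 0,"x": 0,"y": 0,"z": 0,"roll": 9.7}
    - {"gripper": 0,"x": 0,"y": 0,"z": 0,"roll": 9.7}
    - {"gripper": 0,"x": 0,"y": 0,"z": 0,"roll": 9.7}

```text
time_s: 18.4
eef_pos: [0.4043, 0.2019, 0.3508]
eef_rot: [-0.0, 1.0, 0.024, 0.001]
wrist_force: [-0.9, 0.3, 6.7]
opening: 0.067
```

move_arm:
  moves:
    - {"gripper": 0,"x": 0,"y": 0,"z": 0,"roll": 9.7}
    - {"gripper": 0,"x": 0,"y": 0,"z": 0,"roll": 0}
    - {"gripper": 0,"x": 0,"y": 0,"z": 0,"roll": 0}

```text
time_s: 18.77
eef_pos: [0.4042, 0.2019, 0.3508]
eef_rot: [-0.0, 0.998, -0.058, 0.0]
wrist_force: [-2.4, -0.8, 7.4]
opening: 0.069
```

Run:
```python
from h import *
st()
```

```text
18.77 [0.4042 0.2019 0.3508] [ 0.993 -0.115  0.001] [-2.4 -0.8  7.4] [-0.06  0.48 -0.01] 0.06860520074225594 [ 0.2  -0.04  1.96 -0.    1.22  0.32]
```

move_arm:
  moves:
    - {"gripper": 45,"x": 0,"y": 0,"z": 0,"roll": 0}
    - {"gripper": 45,"x": 0,"y": 0,"z": 0,"roll": 0}
    - {"gripper": 45,"x": 0,"y": 0,"z": -1,"roll": 0}
    - {"gripper": 100,"x": 0,"y": 0,"z": -5,"roll": 0}
    - {"gripper": 100,"x": 0,"y": 0,"z": -2,"roll": 0}

```text
time_s: 19.4
eef_pos: [0.4046, 0.202, 0.4333]
eef_rot: [-0.001, 0.998, -0.058, 0.002]
wrist_force: [0.2, -0.1, -0.2]
opening: 0.856
```

move_arm:
  moves:
    - {"gripper": 100,"x": 0,"y": 0,"z": 0,"roll": 0}
    - {"gripper": 100,"x": 0,"y": 0,"z": 0,"roll": 0}
    - {"gripper": 100,"x": 0,"y": 0,"z": 0,"roll": 0}

```text
time_s: 19.77
eef_pos: [0.4037, 0.2018, 0.4285]
eef_rot: [0.0, 0.998, -0.058, -0.001]
wrist_force: [0.1, -0.1, -0.3]
opening: 0.999
```

Run:
```python
from h import *
st();c=cam('wrist');save(c,'w7o.png')
p=proj(c,[.405,.202,.173]);print(p)
x0,y0=int(p[0])-67,int(p[1])-60
A=cv2.resize(c['img'][y0:y0+100,x0:x0+134][:,:,::-1],(536,400),interpolation=cv2.INTER_CUBIC)
s=cam('scene');B=cv2.resize(s['img'][215:300,335:390][:,:,::-1],(259,400),interpolation=cv2.INTER_CUBIC)
cv2.imwrite('pics/w7.png',np.hstack([A,B]));print(x0,y0)
```

```text
19.77 [0.4037 0.2018 0.4285] [ 0.993 -0.115 -0.002] [ 0.1 -0.1 -0.3] [-0.03  0.    0.04] 0.998565404264518 [ 0.2  -0.13  1.87 -0.    1.4   0.31]
[277.5846046  214.23902751]
210 154
```

View pics/w7.png

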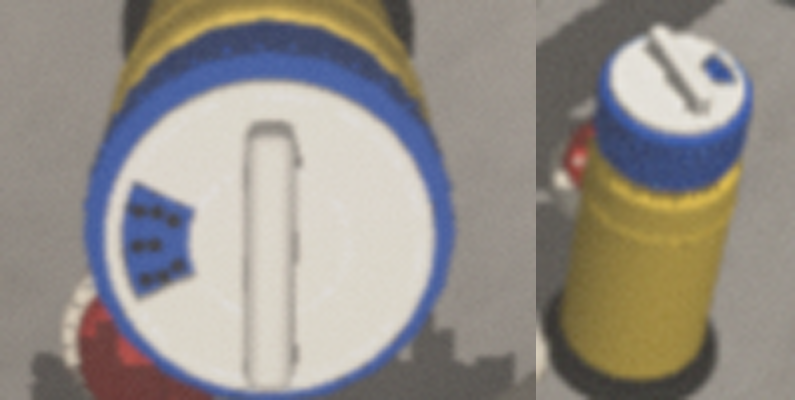

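The window at crop (160, 240) shows the sprinkle-hole cluster centred to about 0.03 rad. The lid sits level and nothing has been disturbed. I'm handing it in.

Run:
```python
from h import *
st();print(ctrl.hand_in())
```

```text
19.88 [0.4039 0.2018 0.4289] [ 0.993 -0.115 -0.002] [ 0.6  0.4 -0.3] [ 0.01 -0.    0.04] 0.9988001680537721 [ 0.2  -0.13  1.87 -0.    1.4   0.31]
the job is handed in; nothing more can be done
None
```

The lid is on the shaker and screwed fully home by my checks, with the dial window over the small sprinkle holes. I handed the job in at about 20 s; it reports no verdict.

- **Finding the thread:** I set the lid on the neck, where it landed first on what seemed to be a rib top, then on the threads. Turning it counter-clockwise about 65° made the lid climb until the load vanished, and it then dropped about 10 mm to bottom out.
- **Screwing home:** I turned it clockwise about 85° to a hard stop at 3 N m, where the grip slipped a little on the skirt. The lid sank about 5.5 mm on the way. That puts its middle about 10 mm below the rim, reckoned from the wrist height rather than measured directly on the lid.
- **Dial:** I gripped the bar and turned it 68° clockwise. The last wrist picture shows the hole cluster centred in the window to about 0.03 rad, and the lid looks level.
- **Bystanders:** I touched none of them. I did not re-measure their positions at the end.
- **Readings that disagreed:**
  - The jaws read about 5.5 mm on the 8 mm bar, but the dial turned as intended.
  - The cameras' estimates of the mouth and lid positions differed by 1–6 mm and up to about 8 mm. I settled on weighted values, and contact confirmed them.
- **Failed call:** My first pair of move calls was refused because keys were left out of the rows; nothing moved.

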